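# Cock the culture-dish tapper and load a dish

## Robot

A 6-joint arm with a two-finger parallel gripper is mounted at the origin on the work surface. World frame = base frame: x ahead of the robot, y to its left, z up, the work surface at z = 0. Lengths are in mm, angles in rad, forces in N, time in s.
With the tool pointing down it reaches from about 275 to 725 mm from the base axis. Payload 5.6 kg.
Tool frame: the origin (TCP) lies on the mounting face of the last link; the fingertips stand 173 mm ahead of it and the grasp point (between the pads) lies 155 mm ahead of it (ctrl.tcp_to_tips is the distance from the TCP to the fingertips, in mm); x points along the fingers, y is the direction in which the jaws open and shut, and the axes are right-handed (so a half turn about x gives the same grasp; the last joint's range is limited). The gripper opens to 85 mm and grips with 20 to 120 N. Pads are 22 mm wide; open, the fingers measure 114 mm over their backs; the gripper's body (76 mm by 85 mm) begins 54 mm behind the grasp point. The pads swing forward as they close: fully open they stand 13 mm farther back than shut.
Start: joints at [-0.832, 0.255, 0.108, 0, -1.424, -0.285], TCP at [241.129, -494.318, 404.683] pointing down, gripper open.
Joint ranges: [-2.95, 2.95], [-1.21, 1.97], [-1.09, 1.5], [-2.87, 1.71], [-2.94, -0.07], [-3.05, 3.05]. Speed limits (rad/s): [2.57, 2.57, 3.14, 3.14, 3.14, 3.14].

## Interface

Orientations are given as a unit quaternion [w, x, y, z].
In Python, from bench import readout, vision, workorder, ctrl gives the robot as it stands.
- The arm moves only by the tool play_rows, never from a script. Its argument "rows" is text: rows parted by semicolons, each of 5 numbers parted by spaces: the shift along the tool's x, y, z in mm, then the turn about the tool's x in degrees, then the finger opening in mm, from 0 to 85.4. A call has 1 to 20 rows; each row is the pose to reach, as a shift and turn from the pose commanded when the call began, along the tool's axes at that moment; what a row does not reach only later rows make up. A row lasts 1/8 s, in which the tool goes at most 62.5 mm and 10.7 degrees, less where a joint would pass 70% of its speed; a pose out of reach is approached as far as the arm can. A call with a gripper value outside its range is refused whole. The fingers move at their own pace and stop on an object; the grip force is fixed at half the most. Time passes only in rows, so rows that repeat a pose let the fingers close. It gives the time, the measured TCP pose, the force and the opening at its end, in the units of the state.
- readout.sense(): the state, without advancing time (a new reading comes with each control period).
- vision.grab_frame(name): name is "scene" or "top"; returns a dict with "pixels" (400x640x3 uint8, blue, green, red), "depth" (400x640 float32, mm along the optical axis (not along the pixel's ray), 0 where there is no reading), "fovy" (degrees; the focal length in pixels is half the picture's height over the tangent of half this angle, whatever the lens; pixels are square), "cx", "cy" (the principal point, pixels), "k1" (the pictures are not rectified: a ray, as slopes to the right and down, at radius r is drawn at 1 + k1 r^2 times it, then the intrinsics apply), "R" (3x3) and "t" (3): a world point X has camera coordinates R X + t. Camera axes: x right, y down, z forward; pixel columns grow to the right and rows downward; lengths in mm; the calibration is good to about 2 mm. A picture is of the moment at which its call begins.
- workorder.hand_in(): hands the job in, once; it reports no verdict.
The state is a dict: "time_s": time; "joint_pos": joint angles; "qvel": joint speeds; "tau": joint torques, N m; "tool_pos": TCP position; "tcp_rot": TCP orientation; "wrist_force": force on the tool from outside, world axes, zero at the start; "wrist_torque": the same for the moment, N m; "finger_gap": opening from 0.0 (shut) to 1.0 (fully open).
Only numpy, scipy, OpenCV 4.12 (cv2) and the standard library are available. Lean on these libraries where they do the work, as an engineer would, in place of code of your own. Each camera call takes 0.05 s, during which the arm holds its last target. There are 200 camera calls.

## Task

Make the dish tapper on the bench ready for use: draw its sprung hammer arm back by the knob until it has passed the catch, then, still holding the knob, ease it forward until the hair-trigger catch carries it, and only then let go; the arm must never snap back, nor be forced against the rubber buffer or the catch. Then set the small culture dish, kept level, centred on the round seat that the hammer has uncovered, leaving the arm cocked and the other things on the bench where they are.

Things in the scene. Friction and masses are not known exactly. Their poses are not given: they have to be found in the camera images.
- tapper: dish tapper: grey base plate 250 x 340 mm, 12 mm thick, fixed to the bench. Origin: on the bench surface, on the vertical pivot axis of the hammer arm; z up. The plate spans x -215 to +35, y -205 to +135 mm in its frame. The pivot post there is 18 mm thick, 64 mm high. The sprung arm is drawn back to a hair-trigger catch at the plate's near right (-x, -y)
- catch_mid (a point): middle of the range in which the catch may be set: where the arm's tip pin (8 mm thick, 155 mm from the pivot) hooks when joint swing is 1.05. Catch and buffer are clamped together anywhere from 0.85 to 1.25; the true place is not measured. Axes here: x outward from the pivot, y the way the arm is drawn
- catch_post (a point): post of the sear lever as for the mid setting (it shifts with the catch), 20 to 52 mm high; x outward, y the draw direction. The drawn pin pushes the sear's ramp aside (under 1 N extra, hardly felt), and it snaps in behind the pin by itself; its hook must never take over 15 N. All of it is under 56 mm high. Its thin tab, 213 mm from the pivot, fires the hooked arm at a nudge of a few newtons
- buffer_mid (a point): face of the rubber-faced spring buffer as for the mid setting (it shifts with the catch), top at 53 mm: the drawn arm's pin meets it 4 mm beyond the hooked position. It gives 1 mm per 3 N and must not take more than 12 N. After meeting it, ease the arm forward 4 mm: the catch then takes the load off the knob; if not, it had not passed the catch
- swing (a joint): turn of the hammer arm about the vertical pivot, rad: 0 at rest, hammer over the seat; grows counter-clockwise from above as the arm is drawn back. At q the arm points at 2.705 + q rad from the tapper's x axis (towards its y). A spring pulls it to 0: holding takes 0.29 N m at 0 and 0.42 more per rad (6 N at the knob when cocked); let go unhooked, it snaps back
- knob (a point): on the axis of the upright black round knob of the hammer arm, 18 mm thick, 51 to 93 mm above the bench; this point is at 75 mm, 125 mm from the pivot, and turns with the arm: x outward along the arm, y the way the arm is drawn. The arm bar below is 12 mm wide, 41 to 51 mm high; under the knob hangs a rubber hammer block 24 x 16 mm, down to 20 mm
- seat (a point): centre of the flat top of the round white dish seat, 44 mm across, 20 mm above the bench, 125 mm from the pivot; x outward from the pivot, y towards the drawn arm. On its -y side a rubber back stop 24 mm wide, 12 mm thick, 34 mm high leaves 6 mm from a centred dish, so hold the dish with the fingers on its +x and -x sides, open no wider than needed
- dish: small closed round culture dish, cream inside, 60 mm across, 15 mm high, 45 g, on the bench to the left of the tapper; origin under its centre, z up
- dish_stack: a stack of larger culture dishes, 90 mm across, 64 mm high; bystander, origin under its centre
- stain_bottle: an amber glass bottle with a black cap, 52 mm across, 110 mm high; bystander, origin under its centre
- slide_box: a small grey slide box with a white lid, 87 x 52 x 30 mm; bystander, origin under its centre
- specimen_jar: a glass jar, 60 mm across, 75 mm high; bystander, origin under its centre
Mind the look-alikes: they are no part of the job. Of the things that look like the dish, take the one that is farthest to the robot's left at the start.

How it is judged (in metres and radians):
On the way, in this order (a step that is already met when the one before it is completed fails the run):
1. the knob still in the fingers, the catch has taken over the arm's load (value of joint swing above 0.75 rad and velocity of joint swing between -0.1 and 0.1 rad/s and contact force between swing_c2 and sear_c0 above 2.5 N and contact force between the fingers and swing_c1 above 0.5 N), for 0.1 s.
2. the arm stands drawn back on the catch, still, with the fingers touching nothing (value of joint swing above 0.75 rad and velocity of joint swing between -0.1 and 0.1 rad/s and contact force between the fingers and anything else below 0.1 N), for 0.3 s.
At the end, for the whole second after the job is handed in: The hammer arm still stands drawn back on the catch (joint swing above 0.75 rad, at rest), and the dish lies still, upright and flat on the seat (within 3 mm in height, 0.06 rad), its centre within 7 mm of the seat's centre (value of joint swing above 0.75 rad and velocity of joint swing between -0.1 and 0.1 rad/s and horizontal distance between dish and seat below 0.007 m and z of dish in the frame of seat between -0.003 and 0.003 m and angle between dish's own z axis and vertical below 0.06 rad and linear speed of dish below 0.02 m/s); the robot touches nothing.
It fails at once if the hammer arm snaps back (faster than 3 rad/s towards rest) (velocity of joint swing below -3 rad/s).
It fails at once if the arm is forced against the buffer with more than 12 N (contact force between swing_c2 and buffer_c0 above 12 N).
It fails at once if the arm's pin is forced against the catch's hook with more than 15 N (contact force between swing_c2 and sear_c0 above 15 N).
It fails at once if the dish is tipped by more than 0.5 rad (angle between dish's own z axis and vertical above 0.5 rad).
It fails at once if another thing on the bench is shifted by more than 25 mm (distance of any of dish_stack, stain_bottle, slide_box, specimen_jar from where it was at the start of the episode above 0.025 m).
It also fails if it takes over 72 s, if anything falls off the work surface, if the arm or the gripper's body presses on something with over 40 N, if the wrist force passes 120 N, or if a joint passes its speed limit or range.

## Working session

There is one attempt and no reset: what is moved stays moved. The work goes in short steps, Python scripts to look and compute and a tool call to move; the robot and the scene stay as the last step left them, time stands still between calls to the robot, and variables do not carry over. Pictures are saved under pics/ and viewed, about 8 in all and at most 12, crops included, and the job is handed in when it is done.

Besides the shell and the picture viewer there is one more tool, called after ">>>" by a JSON object that holds its "name" and its "arguments". play_rows: Moves the arm, as the interface text tells. Its arguments: {"type":"object","properties":{"rows":{"type":"string"}},"required":["rows"]}

```bash
mkdir -p pics; ls; cat > h.py <<'E'
import numpy as np, cv2
from bench import readout, vision, workorder, ctrl
def grab(n,name=None):
    f=vision.grab_frame(n)
    if name: cv2.imwrite('pics/'+name,f['pixels'])
    return f
def K(f):
    fl=200/np.tan(np.radians(f['fovy'])/2); return fl
def slope(f,u,v):
    fl=K(f); d=np.array([(u-f['cx'])/fl,(v-f['cy'])/fl]); r=np.linalg.norm(d); s=r
    for _ in range(30): s=r/(1+f['k1']*s*s)
    return d*(s/r if r>0 else 1)
def onz(f,u,v,z):
    R=np.array(f['R']);t=np.array(f['t']); a=slope(f,u,v)
    d=R.T@np.array([a[0],a[1],1]); c=-R.T@t
    return c+d*(z-c[2])/d[2]
def dep(f,u,v):
    R=np.array(f['R']);t=np.array(f['t']); a=slope(f,u,v); d=f['depth'][int(v),int(u)]
    return R.T@(np.array([a[0],a[1],1])*d-t)
def proj(f,X):
    R=np.array(f['R']);t=np.array(f['t']); c=R@np.array(X,float)+t; a=c[:2]/c[2]; a=a*(1+f['k1']*(a@a))
    return a*K(f)+[f['cx'],f['cy']]
E
python3 - <<'E'
from h import *
for n in('top','scene'):
    f=grab(n,n+'0.png'); print(n,f['fovy'],f['cx'],f['cy'],f['k1'],-np.array(f['R']).T@f['t'])
print(readout.sense(),ctrl.tcp_to_tips)
E
```

```text
pics
top 43.209641636608055 318.3931183518952 204.30869415271746 0.03230132784215091 [ 395.20771453    1.71574031 1402.2644757 ]
scene 44.30352175350166 316.1218325676431 196.52960038639375 -0.14075842621571674 [1356.95573647  428.65225699  854.93603576]
{'time_s': 0.1, 'joint_pos': array([-8.32394905e-01,  2.55693307e-01,  1.07139327e-01, -4.08663116e-04,
       -1.42390411e+00, -2.84602247e-01]), 'qvel': array([ 0.00139402,  0.00017605,  0.0032508 ,  0.00202564,  0.00151425,
       -0.00071441]), 'tau': array([-4.90113933e-03, -3.87601733e+01,  2.38471967e+01,  5.37810177e+00,
       -3.79289675e-03, -5.08158848e-06]), 'tool_pos': array([ 241.10676302, -494.17603828,  403.88728448]), 'tcp_rot': array([ 0.68882417, -0.15846603,  0.6891501 ,  0.15963059]), 'wrist_force': array([ 0.3750924 , -0.2421609 ,  0.30516514]), 'wrist_torque': array([0.02362853, 0.04321232, 0.05660517]), 'finger_gap': 1.0013098018943303} 173.4
```

View pics/top0.png

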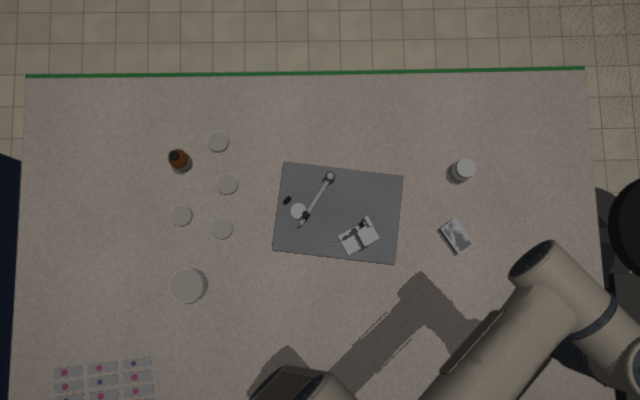

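View pics/scene0.png

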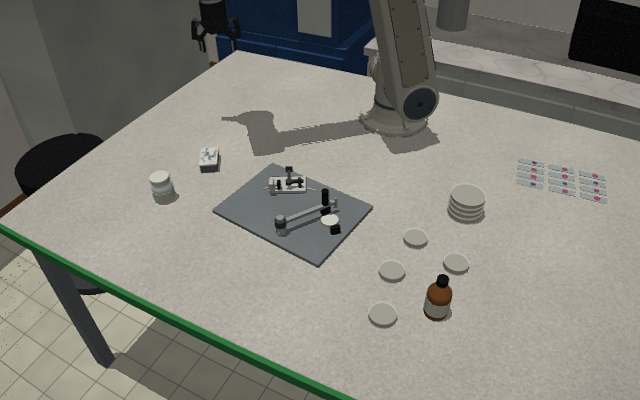

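```bash
python3 - <<'E'
from h import *
f=grab('top')
print(np.round(f['R'],3))
for n,u,v,z in [('d1',218,142,15),('d2',228,184,15),('d3',181,215,15),('d4',222,229,15),('pivot',330,176,64),('knob',305,215,93),('seat',298,210,20),('plateTL',284,162,12),('TR',404,177,12),('BR',394,264,12),('BL',273,250,12),('stack',188,286,64),('bottle',178,157,110),('box',456,236,30),('jar',464,168,75)]:
    print(n,np.round(onz(f,u,v,z),1), np.round(dep(f,u,v),1))
c=f['pixels']
a=cv2.resize(c[150:275,260:420],(800,625),interpolation=cv2.INTER_CUBIC)[:600]; a=cv2.convertScaleAbs(a,alpha=1.5)
cv2.imwrite('pics/plate.png',a)
b=cv2.resize(c[120:250,150:260],None,fx=4.5,fy=4.5,interpolation=cv2.INTER_CUBIC); cv2.imwrite('pics/dishes.png',cv2.convertScaleAbs(b,alpha=1.4))
E
```

```text
[[-0.022 -1.     0.016]
 [-0.992  0.019 -0.124]
 [ 0.124 -0.018 -0.992]]
d1 [749.4 253.3  15. ] [749.6 253.5  14.1]
d2 [629.9 225.5  15. ] [629.7 225.4  15.9]
d3 [546.1 353.7  15. ] [546.  353.4  16. ]
d4 [505.2 241.8  15. ] [505.5 242.4  11.6]
pivot [638.3 -55.8  64. ] [636.9 -55.4  71.4]
knob [531.1  13.1  93. ] [531.   13.1  94.4]
seat [552.9  32.8  20. ] [552.6  32.7  22.8]
plateTL [689.9  69.9  12. ] [689.6  69.8  13.2]
TR [ 640.9 -265.    12. ] [ 642.9 -267.2    0.8]
BR [ 399.9 -227.3   12. ] [ 399.9 -226.6   16.3]
BL [445.  103.2  12. ] [445.  103.2  11. ]
stack [354.8 320.7  64. ] [354.7 321.   62.7]
bottle [687. 339. 110.] [689.2 341.6 100.1]
box [ 472.1 -396.2   30. ] [ 472.3 -397.2   26.5]
jar [ 651.1 -414.7   75. ] [ 650.  -412.9   80.6]
```

View pics/plate.png

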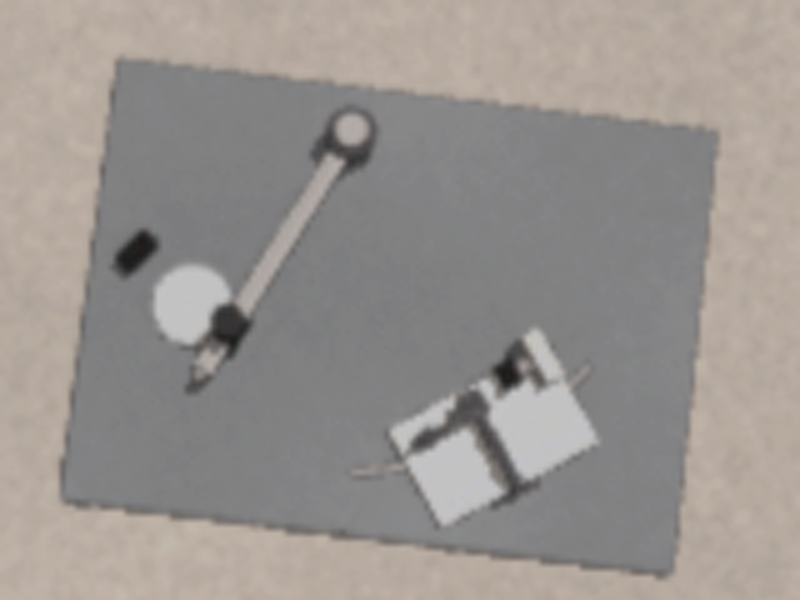

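View pics/dishes.png

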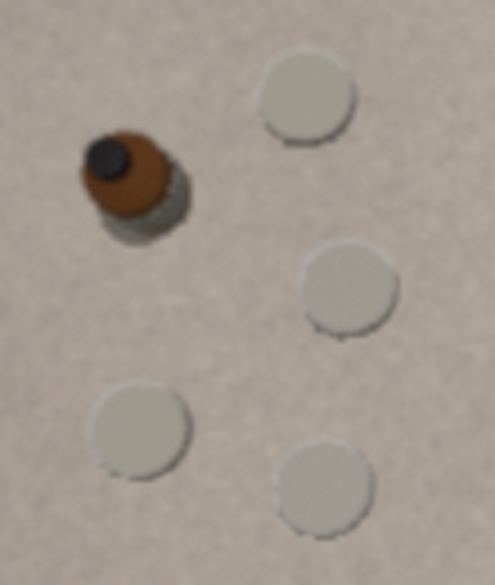

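```bash
cat >> h.py <<'E'
def toolmove(tx,ty,tz,yaw=None):
    """shift in tool axes to bring TCP to world target; yaw = desired world dir of tool y (deg, mod 180)"""
    from scipy.spatial.transform import Rotation as Ro
    s=readout.sense(); q=s['tcp_rot']; R=Ro.from_quat([q[1],q[2],q[3],q[0]]).as_matrix()
    d=R.T@(np.array([tx,ty,tz])-s['tool_pos']); y=np.degrees(np.arctan2(R[1,1],R[0,1]))
    print('tool axes',np.round(R,3).tolist(),'yaw',round(y,2)); print('shift',np.round(d,1))
    if yaw is not None:
        t=-(yaw-y); t=(t+90)%180-90; print('turn(tool x, x down) ',round(t,1),'j6',s['joint_pos'][5])
E
python3 - <<'E'
from h import *
f=grab('top')
P=[(120,60),(718,130),(672,575),(62,500)]
W=np.array([onz(f,260+u/5-.4,150+v/5-.4,12)[:2] for u,v in P])
L=np.array([(35,135),(35,-205),(-215,-205),(-215,135)],float)
lc,wc=L.mean(0),W.mean(0)
U,S,V=np.linalg.svd((L-lc).T@(W-wc)); R=(U@V).T; t=wc-R@lc
yaw=np.degrees(np.arctan2(R[1,0],R[0,0]));print('yaw',yaw,'pivot',t,'res',np.round(W-(L@R.T+t),1).tolist(),'scale',S.sum()/((L-lc)**2).sum())
for n,u,v,z in [('pivot',350,130,64),('knob',229,321,93),('seat',192,303,20),('pin?',195,385,45),('stop',136,252,34)]:
    w=onz(f,260+u/5-.4,150+v/5-.4,z)[:2]; d=w-t; print(n,np.round(w,1),'r',np.hypot(*d),'ang',np.degrees(np.arctan2(d[1],d[0]))-yaw)
def at(r,ang,z):
    a=np.radians(ang+yaw); return [t[0]+r*np.cos(a),t[1]+r*np.sin(a),z]
ang=np.degrees(2.705)
for q in (0,.85,1.05,1.25):
    print(q,'knob',np.round(at(125,ang+np.degrees(q),75),1),'pin px', np.round((proj(f,at(155,ang+np.degrees(q),45))-[260,150])*5),'knob px',np.round((proj(f,at(125,ang+np.degrees(q),93))-[260,150])*5))
toolmove(500,0,400,ang+yaw+90)
g=grab('scene'); 
a=cv2.resize(g['pixels'][150:250,210:370],(800,500),interpolation=cv2.INTER_CUBIC); cv2.imwrite('pics/sc1.png',cv2.convertScaleAbs(a,alpha=1.5))
for q in (0,.85,1.05,1.25):
    print(q,'scene pin', np.round((proj(g,at(155,ang+np.degrees(q),45))-[210,150])*5),'pinlow', np.round((proj(g,at(155,ang+np.degrees(q),12))-[210,150])*5))
E
```

```text
yaw -8.072382316845285 pivot [639.12517106 -56.3069459 ] res [[-1.7, -1.5], [-0.0, 1.2], [0.8, 1.9], [0.9, -1.7]] scale 0.9914953383233215
pivot [639.4 -54.7] r 1.611364777581513 ang 89.19826009352994
knob [534.3  12. ] r 125.17007085977845 ang 154.979520341355
seat [552.4  32.8] r 124.34969987003488 ang 142.3068150903583
pin? [505.1  31.3] r 160.15488644559449 ang 154.89179216363146
stop [579.4  62.6] r 133.02845985604887 ang 124.74163701318341
0 knob [534.4  11.9  75. ] pin px [199. 375.] knob px [227. 319.]
0.85 knob [518.7 -90.   75. ] pin px [434. 406.] knob px [423. 345.]
1.05 knob [ 527.8 -113.2   75. ] pin px [487. 384.] knob px [467. 327.]
1.25 knob [ 541.3 -134.2   75. ] pin px [534. 353.] knob px [507. 300.]
tool axes [[-0.001, -0.438, 0.899], [0.001, 0.899, 0.438], [-1.0, 0.001, -0.0]] yaw 116.0
shift [  4.5 330.7 449.4]
turn(tool x, x down)  59.1 j6 -0.2845311273329605
0 scene pin [625. 253.] pinlow [624. 302.]
0.85 scene pin [425. 163.] pinlow [428. 211.]
1.05 scene pin [367. 161.] pinlow [371. 208.]
1.25 scene pin [308. 165.] pinlow [313. 213.]
```

View pics/sc1.png

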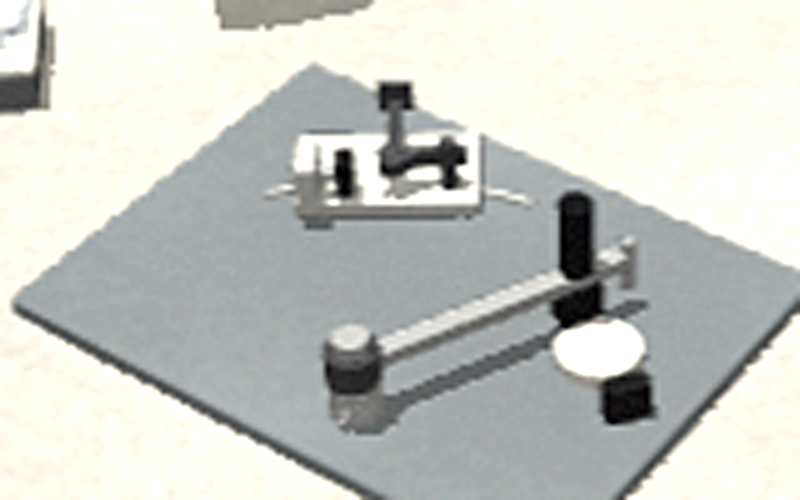

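```bash
python3 - <<'E'
from h import *
toolmove(534,11,310,56.9)
E
```

```text
tool axes [[-0.0, -0.438, 0.899], [0.001, 0.899, 0.438], [-1.0, 0.001, -0.0]] yaw 116.0
shift [ 94.5 325.7 484.7]
turn(tool x, x down)  59.1 j6 -0.2846105591874213
```

>>> {"name": "play_rows", "arguments": {"rows": "94 326 485 59 50;94 326 485 59 50;94 326 485 59 50;94 326 485 59 50;94 326 485 59 50;94 326 485 59 50;94 326 485 59 50;94 326 485 59 50;94 326 485 59 50;94 326 485 59 50;94 326 485 59 50;94 326 485 59 50;94 326 485 59 50;94 326 485 59 50;94 326 485 59 50"}}

```text
time_s: 2.12
tool_pos: [533.8, 10.5, 311.1]
tcp_rot: [0.678, 0.201, 0.678, -0.201]
wrist_force: [0.0, 0.4, 1.2]
finger_gap: 0.587
```

```bash
python3 - <<'E'
from h import *
s=readout.sense(); print(s['tool_pos'],s['wrist_force'],s['finger_gap'],s['time_s'],s['qvel'].round(3))
toolmove(534,11,235,56.9)
g=grab('scene'); 
f=grab('top')
a=cv2.resize(g['pixels'][100:250,210:370],None,fx=4,fy=4,interpolation=cv2.INTER_CUBIC); cv2.imwrite('pics/sc2.png',cv2.convertScaleAbs(a,alpha=1.5))
E
```

```text
[533.84120018  10.47287854 311.09406287] [0.04832593 0.41546102 1.20053803] 0.5868985014364324 2.125 [ 0.006  0.005  0.001  0.001  0.    -0.002]
tool axes [[0.001, 0.546, 0.838], [0.0, 0.838, -0.546], [-1.0, 0.0, 0.0]] yaw 56.93
shift [76.1  0.5 -0.2]
turn(tool x, x down)  0.0 j6 -2.4609266121262574
```

View pics/sc2.png

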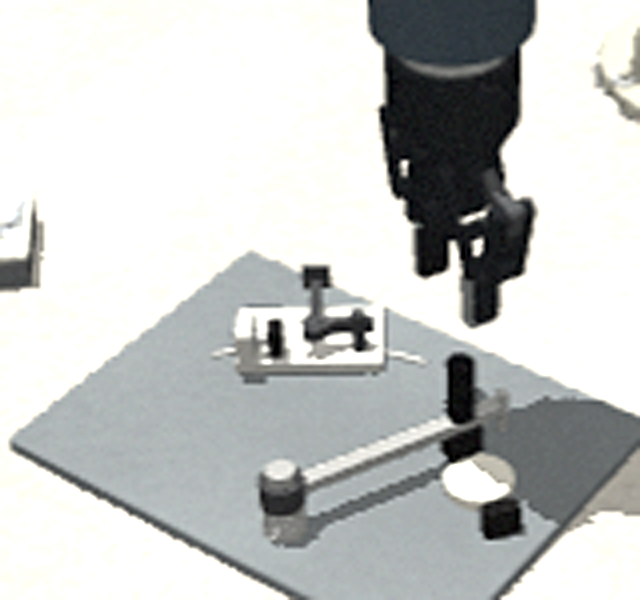

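>>> {"name": "play_rows", "arguments": {"rows": "40 0 0 0 50;60 0 0 0 50;76 0 0 0 50;76 0 0 0 50;76 0 0 0 40;76 0 0 0 32;76 0 0 0 26;76 0 0 0 26;76 0 0 0 26"}}

```text
time_s: 3.35
tool_pos: [534.1, 11.3, 234.8]
tcp_rot: [0.678, 0.201, 0.678, -0.201]
wrist_force: [-0.0, 0.1, 1.2]
finger_gap: 0.303
```

```bash
python3 - <<'E'
from h import *
s=readout.sense(); print(s['tool_pos'],s['wrist_force'],s['finger_gap'],s['time_s'])
f=grab('top'); g=grab('scene')
a=cv2.resize(f['pixels'][150:275,260:420],None,fx=3,fy=3,interpolation=cv2.INTER_CUBIC)
b=cv2.resize(g['pixels'][125:250,250:350],None,fx=3,fy=3,interpolation=cv2.INTER_CUBIC)
cv2.imwrite('pics/gr.png',cv2.convertScaleAbs(np.hstack([a,b]),alpha=1.6))
E
```

```text
[534.12415283  11.3116544  234.76716459] [-0.00726756  0.08147887  1.22771371] 0.3032835286558887 3.35
```

View pics/gr.png

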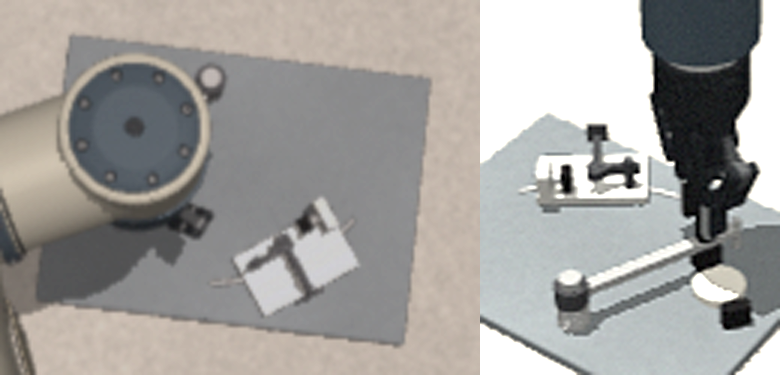

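>>> {"name": "play_rows", "arguments": {"rows": "0 0 0 0 20;0 0 0 0 16;0 0 0 0 12;0 0 0 0 8;0 0 0 0 8;0 0 0 0 8"}}

```text
time_s: 4.2
tool_pos: [534.2, 11.4, 235.0]
tcp_rot: [0.678, 0.201, 0.678, -0.201]
wrist_force: [-0.7, 4.1, 5.7]
finger_gap: 0.193
```

```bash
cat >> h.py <<'E'
PIV=np.array([639.1,-56.3]); 
def plan(start_deg,qs,bias=0.0,r=125.):
    """start commanded tool pos assumed on arc at knob angle start_deg (world) ; rows in tool axes of yaw start"""
    from scipy.spatial.transform import Rotation as Ro
    s=readout.sense(); q=s['tcp_rot']; R=Ro.from_quat([q[1],q[2],q[3],q[0]]).as_matrix()
    a0=np.radians(start_deg)
    for d in qs:
        a=a0+d; w=r*np.array([np.cos(a)-np.cos(a0),np.sin(a)-np.sin(a0),0]); v=R.T@w
        print(f'{d:.3f}: 0 {v[1]:.1f} {v[2]:.1f} {-np.degrees(d):.1f} 8')
def tang():
    s=readout.sense(); d=s['tool_pos'][:2]-PIV; a=np.arctan2(d[1],d[0]); r=np.hypot(*d)
    F=s['wrist_force']; e=np.array([np.cos(a),np.sin(a)]); t=np.array([-e[1],e[0]])
    print('t',s['time_s'],'r',r.round(2),'angdeg',np.degrees(a).round(2),'q~',(a%(2*np.pi)-np.radians(154.985-8.07)).round(4),'Frad',(F[:2]@e).round(2),'Ftan',(F[:2]@t).round(2),'Fz',F[2].round(2),'gap',s['finger_gap'].round(3),'tau_z',s['wrist_torque'].round(2))
E
python3 - <<'E'
from h import *
tang(); plan(146.9,np.arange(.05,.951,.05))
E
```

```text
Traceback (most recent call last):
  File "h.py", line 43, in tang
    print('t',s['time_s'],'r',r.round(2),'angdeg',np.degrees(a).round(2),'q~',(a%(2*np.pi)-np.radians(154.985-8.07)).round(4),'Frad',(F[:2]@e).round(2),'Ftan',(F[:2]@t).round(2),'Fz',F[2].round(2),'gap',s['finger_gap'].round(3),'tau_z',s['wrist_torque'].round(2))
                                                                                                                                                                                                           ^^^^^^^^^^^^^^^^^^^^^
AttributeError: 'float' object has no attribute 'round'
```

```bash
sed -i "s/s\['finger_gap'\].round(3)/round(float(s['finger_gap']),3)/; s/'t',s\['time_s'\]/'t',s['time_s']/" h.py
python3 - <<'E'
from h import *
tang(); plan(146.9,np.arange(.05,.951,.05))
E
```

```text
t 4.2 r 124.84 angdeg 147.15 q~ 0.004 Frad 2.83 Ftan -3.02 Fz 5.68 gap 0.193 tau_z [1.64 0.37 0.1 ]
0.050: 0 -6.2 0.1 -2.9 8
0.100: 0 -12.5 0.6 -5.7 8
0.150: 0 -18.7 1.4 -8.6 8
0.200: 0 -24.8 2.4 -11.5 8
0.250: 0 -30.9 3.8 -14.3 8
0.300: 0 -37.0 5.5 -17.2 8
0.350: 0 -42.9 7.5 -20.1 8
0.400: 0 -48.7 9.8 -22.9 8
0.450: 0 -54.4 12.3 -25.8 8
0.500: 0 -60.0 15.2 -28.6 8
0.550: 0 -65.4 18.3 -31.5 8
0.600: 0 -70.6 21.7 -34.4 8
0.650: 0 -75.7 25.3 -37.2 8
0.700: 0 -80.6 29.2 -40.1 8
0.750: 0 -85.3 33.4 -43.0 8
0.800: 0 -89.7 37.7 -45.8 8
0.850: 0 -94.0 42.3 -48.7 8
0.900: 0 -98.0 47.1 -51.6 8
0.950: 0 -101.8 52.1 -54.4 8
```

>>> {"name": "play_rows", "arguments": {"rows": "0 -3 0 -1.5 8;0 -6.2 0.1 -2.9 8;0 -12.5 0.6 -5.7 8;0 -18.7 1.4 -8.6 8;0 -24.8 2.4 -11.5 8;0 -30.9 3.8 -14.3 8;0 -37 5.5 -17.2 8;0 -42.9 7.5 -20.1 8;0 -48.7 9.8 -22.9 8;0 -48.7 9.8 -22.9 8"}}

```text
time_s: 5.45
tool_pos: [516.7, -35.1, 235.0]
tcp_rot: [0.705, 0.063, 0.703, -0.062]
wrist_force: [4.9, 3.7, 0.6]
finger_gap: 0.188
```

```bash
python3 - <<'E'
from h import *
tang(); plan(146.9+22.9,np.arange(.05,.551,.05))
E
```

```text
t 5.45 r 124.23 angdeg 170.15 q~ 0.4056 Frad -4.16 Ftan -4.45 Fz 0.61 gap 0.188 tau_z [ 1.12 -1.43  0.03]
0.050: 0 -6.2 0.1 -2.9 8
0.100: 0 -12.5 0.6 -5.7 8
0.150: 0 -18.7 1.4 -8.6 8
0.200: 0 -24.8 2.5 -11.5 8
0.250: 0 -30.9 3.8 -14.3 8
0.300: 0 -36.9 5.5 -17.2 8
0.350: 0 -42.9 7.5 -20.1 8
0.400: 0 -48.7 9.8 -22.9 8
0.450: 0 -54.4 12.4 -25.8 8
0.500: 0 -59.9 15.2 -28.6 8
0.550: 0 -65.4 18.3 -31.5 8
```

>>> {"name": "play_rows", "arguments": {"rows": "0 -6.2 0.1 -2.9 8;0 -12.5 0.6 -5.7 8;0 -18.7 1.4 -8.6 8;0 -24.8 2.5 -11.5 8;0 -30.9 3.8 -14.3 8;0 -36.9 5.5 -17.2 8;0 -42.9 7.5 -20.1 8;0 -48.7 9.8 -22.9 8;0 -54.4 12.4 -25.8 8;0 -54.4 12.4 -25.8 8"}}

```text
time_s: 6.7
tool_pos: [520.1, -90.1, 235.0]
tcp_rot: [0.702, -0.096, 0.699, 0.097]
wrist_force: [6.5, 6.8, 0.2]
finger_gap: 0.198
```

```bash
python3 - <<'E'
from h import *
tang(); plan(146.9+48.7,np.arange(.02,.2,.02))
g=grab('scene');f=grab('top')
b=cv2.resize(g['pixels'][140:220,250:350],None,fx=8,fy=7,interpolation=cv2.INTER_CUBIC)
cv2.imwrite('pics/mid.png',cv2.convertScaleAbs(b,alpha=1.5))
E
```

```text
t 6.7 r 123.73 angdeg -164.15 q~ 0.854 Frad -8.12 Ftan -4.73 Fz 0.22 gap 0.198 tau_z [ 2.23 -2.24 -0.08]
0.020: 0 -2.5 0.0 -1.1 8
0.040: 0 -5.0 0.1 -2.3 8
0.060: 0 -7.5 0.2 -3.4 8
0.080: 0 -10.0 0.4 -4.6 8
0.100: 0 -12.5 0.6 -5.7 8
0.120: 0 -15.0 0.9 -6.9 8
0.140: 0 -17.4 1.2 -8.0 8
0.160: 0 -19.9 1.6 -9.2 8
0.180: 0 -22.4 2.0 -10.3 8
```

View pics/mid.png

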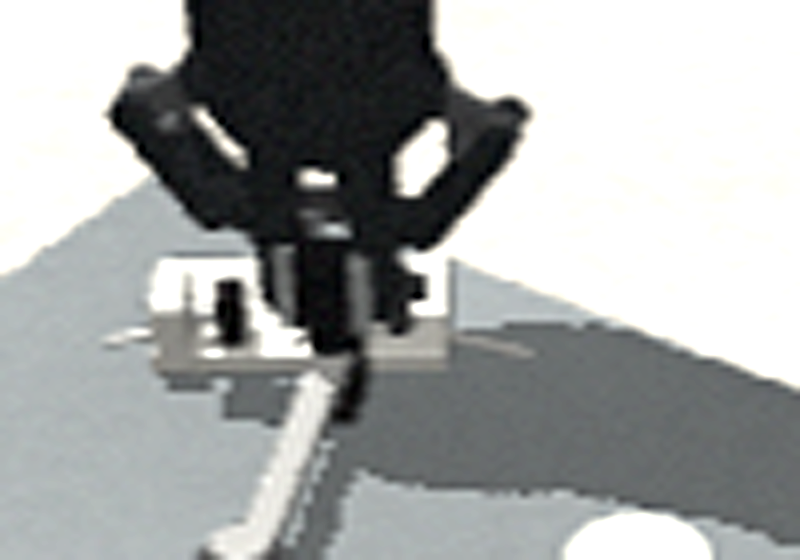

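>>> {"name": "play_rows", "arguments": {"rows": "0 -2.5 0.5 -1.1 8;0 -5 0.9 -2.3 8;0 -7.5 1.2 -3.4 8;0 -10 1.4 -4.6 8;0 -12.5 1.6 -5.7 8;0 -15 1.9 -6.9 8;0 -15 1.9 -6.9 8"}}

```text
time_s: 7.68
tool_pos: [525.3, -103.9, 235.0]
tcp_rot: [0.695, -0.138, 0.692, 0.138]
wrist_force: [4.4, 6.6, 1.6]
finger_gap: 0.193
```

```bash
python3 - <<'E'
from h import *
tang(); plan(146.9+55.6,np.arange(.01,.1,.01))
E
```

```text
t 7.675 r 123.31 angdeg -157.29 q~ 0.9738 Frad -6.64 Ftan -4.36 Fz 1.64 gap 0.193 tau_z [ 2.31 -1.37 -0.07]
0.010: 0 -1.2 0.0 -0.6 8
0.020: 0 -2.5 0.0 -1.1 8
0.030: 0 -3.7 0.1 -1.7 8
0.040: 0 -5.0 0.1 -2.3 8
0.050: 0 -6.2 0.2 -2.9 8
0.060: 0 -7.5 0.2 -3.4 8
0.070: 0 -8.7 0.3 -4.0 8
0.080: 0 -10.0 0.4 -4.6 8
0.090: 0 -11.2 0.5 -5.2 8
```

>>> {"name": "play_rows", "arguments": {"rows": "0 -1.2 0 -0.6 8;0 -2.5 0 -1.1 8;0 -3.7 0.1 -1.7 8;0 -5 0.1 -2.3 8;0 -5 0.1 -2.3 8"}}

```text
time_s: 8.3
tool_pos: [527.4, -108.4, 234.9]
tcp_rot: [0.692, -0.152, 0.689, 0.152]
wrist_force: [4.2, 7.4, 3.7]
finger_gap: 0.195
```

```bash
python3 - <<'E'
from h import *
tang()
E
```

```text
t 8.3 r 123.28 angdeg -155.01 q~ 1.0136 Frad -6.92 Ftan -4.93 Fz 3.69 gap 0.195 tau_z [ 2.41 -1.38 -0.07]
```

>>> {"name": "play_rows", "arguments": {"rows": "0 -0.7 0 -0.3 8;0 -1.4 0 -0.6 8;0 -1.4 0 -0.6 8"}}

```text
time_s: 8.68
tool_pos: [527.9, -109.6, 235.0]
tcp_rot: [0.691, -0.155, 0.689, 0.156]
wrist_force: [4.3, 7.6, 2.8]
finger_gap: 0.189
```

```bash
python3 - <<'E'
from h import *
tang()
E
```

```text
t 8.675 r 123.27 angdeg -154.4 q~ 1.0243 Frad -7.19 Ftan -4.97 Fz 2.75 gap 0.189 tau_z [ 2.47 -1.39 -0.13]
```

>>> {"name": "play_rows", "arguments": {"rows": "0 -0.5 0 -0.2 8;0 -1 0 -0.4 8;0 -1 0 -0.4 8"}}

```text
time_s: 9.05
tool_pos: [528.4, -110.4, 235.0]
tcp_rot: [0.69, -0.158, 0.688, 0.158]
wrist_force: [4.4, 7.4, 2.3]
finger_gap: 0.19
```

>>> {"name": "play_rows", "arguments": {"rows": "0 -0.5 0 -0.2 8;0 -1 0 -0.4 8;0 -1 0 -0.4 8"}}

```text
time_s: 9.43
tool_pos: [528.8, -111.3, 234.9]
tcp_rot: [0.69, -0.16, 0.687, 0.161]
wrist_force: [4.9, 7.5, 3.1]
finger_gap: 0.192
```

>>> {"name": "play_rows", "arguments": {"rows": "0 -0.5 0 -0.2 8;0 -1 0 -0.4 8;0 -1 0 -0.4 8"}}

```text
time_s: 9.8
tool_pos: [529.2, -112.1, 234.9]
tcp_rot: [0.689, -0.163, 0.687, 0.163]
wrist_force: [3.6, 7.8, 3.0]
finger_gap: 0.188
```

```bash
python3 - <<'E'
from h import *
tang()
E
```

```text
t 9.8 r 123.26 angdeg -153.07 q~ 1.0474 Frad -6.71 Ftan -5.29 Fz 2.95 gap 0.188 tau_z [ 2.7  -1.35 -0.1 ]
```

>>> {"name": "play_rows", "arguments": {"rows": "0 -0.5 0 -0.2 8;0 -1 0 -0.4 8;0 -1 0 -0.4 8"}}

```text
time_s: 10.18
tool_pos: [529.7, -113.0, 234.9]
tcp_rot: [0.689, -0.165, 0.686, 0.166]
wrist_force: [4.4, 7.6, 3.1]
finger_gap: 0.188
```

```bash
python3 - <<'E'
from h import *
tang()
E
```

```text
t 10.175 r 123.26 angdeg -152.62 q~ 1.0553 Frad -7.36 Ftan -4.72 Fz 3.1 gap 0.188 tau_z [ 2.84 -1.29 -0.12]
```

>>> {"name": "play_rows", "arguments": {"rows": "0 -0.5 0 -0.2 8;0 -1 0 -0.4 8;0 -1 0 -0.4 8"}}

```text
time_s: 10.55
tool_pos: [530.1, -113.8, 235.0]
tcp_rot: [0.688, -0.167, 0.686, 0.168]
wrist_force: [4.1, 8.4, 3.4]
finger_gap: 0.191
```

```bash
python3 - <<'E'
from h import *
tang()
E
```

```text
t 10.55 r 123.25 angdeg -152.17 q~ 1.0632 Frad -7.55 Ftan -5.53 Fz 3.42 gap 0.191 tau_z [ 2.78 -1.26 -0.09]
```

>>> {"name": "play_rows", "arguments": {"rows": "0 -0.4 0 -0.2 8;0 -0.8 0 -0.3 8;0 -0.8 0 -0.3 8"}}

```text
time_s: 10.92
tool_pos: [530.5, -114.5, 235.0]
tcp_rot: [0.688, -0.169, 0.685, 0.17]
wrist_force: [3.8, 8.5, 3.2]
finger_gap: 0.19
```

```bash
python3 - <<'E'
from h import *
tang()
E
```

```text
t 10.925 r 123.23 angdeg -151.8 q~ 1.0696 Frad -7.41 Ftan -5.71 Fz 3.16 gap 0.19 tau_z [ 2.84 -1.26 -0.11]
```

>>> {"name": "play_rows", "arguments": {"rows": "0 -0.4 0 -0.2 8;0 -0.8 0 -0.3 8;0 -0.8 0 -0.3 8"}}

```text
time_s: 11.3
tool_pos: [530.8, -115.1, 234.9]
tcp_rot: [0.687, -0.171, 0.685, 0.172]
wrist_force: [3.5, 8.7, 3.6]
finger_gap: 0.192
```

```bash
python3 - <<'E'
from h import *
tang()
E
```

```text
t 11.3 r 123.26 angdeg -151.52 q~ 1.0746 Frad -7.26 Ftan -6.0 Fz 3.56 gap 0.192 tau_z [ 3.16 -1.13 -0.12]
```

>>> {"name": "play_rows", "arguments": {"rows": "0 -0.3 0 -0.1 8;0 -0.6 0 -0.2 8;0 -0.6 0 -0.2 8;0 -0.6 0 -0.2 8"}}

```text
time_s: 11.8
tool_pos: [530.9, -115.4, 234.9]
tcp_rot: [0.687, -0.172, 0.685, 0.173]
wrist_force: [2.4, 10.8, 3.2]
finger_gap: 0.192
```

```bash
python3 - <<'E'
from h import *
tang()
E
```

```text
t 11.8 r 123.28 angdeg -151.34 q~ 1.0777 Frad -7.25 Ftan -8.35 Fz 3.2 gap 0.192 tau_z [ 3.57 -0.98 -0.18]
```

>>> {"name": "play_rows", "arguments": {"rows": "0 0.5 0 0.2 8;0 1 0 0.4 8;0 1.5 0 0.6 8;0 2 0 0.8 8;0 2.5 0 1 8;0 2.5 0 1 8"}}

```text
time_s: 12.55
tool_pos: [530.0, -113.5, 234.9]
tcp_rot: [0.688, -0.166, 0.686, 0.167]
wrist_force: [3.8, 8.4, 2.0]
finger_gap: 0.193
```

```bash
python3 - <<'E'
from h import *
tang()
E
```

```text
t 12.55 r 123.24 angdeg -152.33 q~ 1.0604 Frad -7.27 Ftan -5.62 Fz 1.97 gap 0.193 tau_z [ 2.86 -1.33 -0.1 ]
```

>>> {"name": "play_rows", "arguments": {"rows": "0 0.4 0 0.2 8;0 0.8 0 0.3 8;0 0.8 0 0.3 8;0 0.8 0 0.3 8"}}

```text
time_s: 13.05
tool_pos: [529.6, -112.9, 235.0]
tcp_rot: [0.689, -0.164, 0.686, 0.165]
wrist_force: [3.2, 7.5, 2.4]
finger_gap: 0.193
```

```bash
python3 - <<'E'
from h import *
tang()
E
```

```text
t 13.05 r 123.26 angdeg -152.67 q~ 1.0545 Frad -6.31 Ftan -5.18 Fz 2.43 gap 0.193 tau_z [ 2.83 -1.33 -0.08]
```

>>> {"name": "play_rows", "arguments": {"rows": "0 0.3 0 0.1 8;0 0.6 0 0.2 8;0 0.6 0 0.2 8;0 0.6 0 0.2 8"}}

```text
time_s: 13.55
tool_pos: [529.4, -112.4, 234.9]
tcp_rot: [0.689, -0.163, 0.687, 0.164]
wrist_force: [3.1, 8.1, 3.0]
finger_gap: 0.197
```

```bash
python3 - <<'E'
from h import *
tang()
E
```

```text
t 13.55 r 123.27 angdeg -152.92 q~ 1.0501 Frad -6.5 Ftan -5.82 Fz 2.96 gap 0.197 tau_z [ 2.63 -1.4  -0.12]
```

>>> {"name": "play_rows", "arguments": {"rows": "0 0.3 0 0.1 8;0 0.5 0 0.2 8;0 0.5 0 0.2 8;0 0.5 0 0.2 8"}}

```text
time_s: 14.05
tool_pos: [529.1, -112.0, 234.9]
tcp_rot: [0.689, -0.162, 0.687, 0.163]
wrist_force: [5.2, 7.8, 1.8]
finger_gap: 0.19
```

```bash
python3 - <<'E'
from h import *
tang()
E
```

```text
t 14.05 r 123.29 angdeg -153.14 q~ 1.0462 Frad -8.13 Ftan -4.58 Fz 1.76 gap 0.19 tau_z [ 2.64 -1.46 -0.15]
```

>>> {"name": "play_rows", "arguments": {"rows": "0 0.3 0 0.1 8;0 0.5 0 0.2 8;0 0.5 0 0.2 8;0 0.5 0 0.2 8"}}

```text
time_s: 14.55
tool_pos: [528.9, -111.6, 235.0]
tcp_rot: [0.69, -0.161, 0.687, 0.161]
wrist_force: [5.0, 6.9, 2.1]
finger_gap: 0.192
```

```bash
python3 - <<'E'
from h import *
tang()
E
```

```text
t 14.55 r 123.28 angdeg -153.37 q~ 1.0423 Frad -7.57 Ftan -3.97 Fz 2.11 gap 0.192 tau_z [ 2.54 -1.36 -0.14]
```

>>> {"name": "play_rows", "arguments": {"rows": "0 0.2 0 0.1 8;0 0.4 0 0.2 8;0 0.4 0 0.2 8;0 0.4 0 0.2 8"}}

```text
time_s: 15.05
tool_pos: [528.7, -111.2, 234.9]
tcp_rot: [0.69, -0.16, 0.688, 0.16]
wrist_force: [3.8, 7.8, 2.6]
finger_gap: 0.19
```

```bash
python3 - <<'E'
from h import *
tang()
E
```

```text
t 15.05 r 123.29 angdeg -153.56 q~ 1.039 Frad -6.85 Ftan -5.27 Fz 2.57 gap 0.19 tau_z [ 2.6  -1.37 -0.08]
```

>>> {"name": "play_rows", "arguments": {"rows": "0 0.2 0 0.1 8;0 0.5 0 0.2 8;0 0.5 0 0.2 8;0 0.5 0 0.2 8"}}

```text
time_s: 15.55
tool_pos: [528.5, -110.8, 234.9]
tcp_rot: [0.69, -0.158, 0.688, 0.159]
wrist_force: [4.4, 6.8, 3.3]
finger_gap: 0.191
```

```bash
python3 - <<'E'
from h import *
tang()
E
```

```text
t 15.55 r 123.29 angdeg -153.78 q~ 1.035 Frad -6.95 Ftan -4.2 Fz 3.28 gap 0.191 tau_z [ 2.56 -1.37 -0.14]
```

>>> {"name": "play_rows", "arguments": {"rows": "0 0.2 0 0.1 8;0 0.5 0 0.2 8;0 0.5 0 0.2 8;0 0.5 0 0.2 8"}}

```text
time_s: 16.05
tool_pos: [528.4, -110.5, 235.0]
tcp_rot: [0.691, -0.157, 0.688, 0.158]
wrist_force: [5.0, 7.1, 2.3]
finger_gap: 0.191
```

```bash
python3 - <<'E'
from h import *
tang()
E
```

```text
t 16.05 r 123.26 angdeg -153.94 q~ 1.0323 Frad -7.58 Ftan -4.14 Fz 2.29 gap 0.191 tau_z [ 2.3  -1.53 -0.05]
```

>>> {"name": "play_rows", "arguments": {"rows": "0 0.2 0 0.1 8;0 0.3 0 0.1 8;0 0.3 0 0.1 8;0 0.3 0 0.1 8"}}

```text
time_s: 16.55
tool_pos: [528.3, -110.3, 235.0]
tcp_rot: [0.691, -0.157, 0.688, 0.157]
wrist_force: [5.0, 4.9, 1.3]
finger_gap: 0.194
```

```bash
python3 - <<'E'
from h import *
tang()
E
```

```text
t 16.55 r 123.28 angdeg -154.0 q~ 1.0313 Frad -6.65 Ftan -2.24 Fz 1.34 gap 0.194 tau_z [ 2.03 -1.69 -0.04]
```

>>> {"name": "play_rows", "arguments": {"rows": "0 0.2 0 0.1 8;0 0.3 0 0.1 8;0 0.3 0 0.1 8;0 0.3 0 0.1 8"}}

```text
time_s: 17.05
tool_pos: [528.3, -110.2, 235.0]
tcp_rot: [0.691, -0.156, 0.688, 0.156]
wrist_force: [5.3, 3.9, 1.4]
finger_gap: 0.193
```

```bash
python3 - <<'E'
from h import *
tang()
E
```

```text
t 17.05 r 123.26 angdeg -154.05 q~ 1.0304 Frad -6.51 Ftan -1.16 Fz 1.36 gap 0.193 tau_z [ 1.59 -1.89  0.  ]
```

>>> {"name": "play_rows", "arguments": {"rows": "0 0.2 0 0.1 8;0 0.3 0 0.1 8;0 0.3 0 0.1 8;0 0.3 0 0.1 8"}}

```text
time_s: 17.55
tool_pos: [528.2, -110.1, 235.0]
tcp_rot: [0.691, -0.156, 0.688, 0.156]
wrist_force: [6.2, 3.0, -0.4]
finger_gap: 0.192
```

```bash
python3 - <<'E'
from h import *
tang()
E
```

```text
t 17.55 r 123.24 angdeg -154.11 q~ 1.0294 Frad -6.92 Ftan 0.06 Fz -0.35 gap 0.192 tau_z [ 1.31 -2.   -0.02]
```

>>> {"name": "play_rows", "arguments": {"rows": "0 0 0 0 16;0 0 0 0 19;0 0 0 0 22;0 0 0 0 26;0 0 0 0 32;0 0 0 0 38;0 0 0 0 38;0 0 0 0 38;0 0 0 0 38"}}

```text
time_s: 18.68
tool_pos: [526.9, -110.4, 234.7]
tcp_rot: [0.69, -0.156, 0.69, 0.156]
wrist_force: [-0.5, -0.3, 0.1]
finger_gap: 0.446
```

```bash
python3 - <<'E'
from h import *
tang()
E
```

```text
t 18.675 r 124.52 angdeg -154.25 q~ 1.0268 Frad 0.55 Ftan 0.04 Fz 0.06 gap 0.446 tau_z [-0.    0.03  0.02]
```

>>> {"name": "play_rows", "arguments": {"rows": "0 0 0 0 38;-30 0 0 0 38;-70 0 0 0 38;-100 0 0 0 38;-100 0 0 0 70"}}

```text
time_s: 19.3
tool_pos: [527.6, -110.5, 337.5]
tcp_rot: [0.692, -0.157, 0.688, 0.156]
wrist_force: [0.7, -0.0, -0.5]
finger_gap: 0.643
```

```bash
python3 - <<'E'
from h import *
tang(); print(ctrl.tcp_to_tips)
toolmove(546,353.5,300,134.2)
E
```

```text
t 19.3 r 123.97 angdeg -154.08 q~ 1.0298 Frad -0.6 Ftan 0.35 Fz -0.53 gap 0.643 tau_z [0.04 0.01 0.03]
173.4
tool axes [[0.006, -0.431, 0.902], [-0.0, 0.902, 0.431], [-1.0, -0.003, 0.005]] yaw 115.51
shift [ 37.5 410.9 216.3]
turn(tool x, x down)  -18.7 j6 -1.2100766378341208
```

>>> {"name": "play_rows", "arguments": {"rows": "0 411 216 -18.7 72;0 411 216 -18.7 72;0 411 216 -18.7 72;0 411 216 -18.7 72;0 411 216 -18.7 72;0 411 216 -18.7 72;0 411 216 -18.7 72;0 411 216 -18.7 72;0 411 216 -18.7 72;0 411 216 -18.7 72;0 411 216 -18.7 72;0 411 216 -18.7 72;0 411 216 -18.7 72"}}

```text
time_s: 20.92
tool_pos: [545.1, 353.0, 334.9]
tcp_rot: [0.655, -0.266, 0.655, 0.266]
wrist_force: [0.3, 0.6, -1.0]
finger_gap: 0.845
```

```bash
python3 - <<'E'
from h import *
tang()
toolmove(546,353.5,180,134.2)
f=grab('top'); g=grab('scene')
a=cv2.resize(f['pixels'][150:275,260:420],None,fx=5,fy=5,interpolation=cv2.INTER_CUBIC)
cv2.imwrite('pics/cocked.png',cv2.convertScaleAbs(a[:600],alpha=1.5))
# seat: bright blob
hsv=f['pixels'][150:275,260:420].min(2); m=(hsv>130).astype(np.uint8)
n,l,st,c=cv2.connectedComponentsWithStats(m)
for i in range(1,n):
    if st[i,4]>60: 
        w=onz(f,260+c[i][0],150+c[i][1],20); d=w[:2]-PIV; print(st[i],c[i],w.round(1),np.hypot(*d).round(1),np.degrees(np.arctan2(d[1],d[0])).round(2))
E
```

```text
t 20.925 r 419.98 angdeg 102.94 q~ -0.7675 Frad 0.54 Ftan -0.4 Fz -1.0 gap 0.845 tau_z [ 0.01  0.01 -0.03]
tool axes [[0.0, -0.697, 0.717], [0.0, 0.717, 0.697], [-1.0, 0.0, 0.0]] yaw 134.16
shift [154.9  -0.3   1. ]
turn(tool x, x down)  -0.0 j6 -1.6147853926926101
[ 32  54  13  14 147] [37.99319728 60.36734694] [551.9  32.8  20. ] 124.7 134.37
[ 99  77  19  18 206] [107.69417476  84.95145631] [ 480.4 -157.    20. ] 188.0 -147.61
[ 82  87  17  17 155] [90.32903226 94.87741935] [ 454.2 -108.6   20. ] 192.1 -164.21
```

View pics/cocked.png

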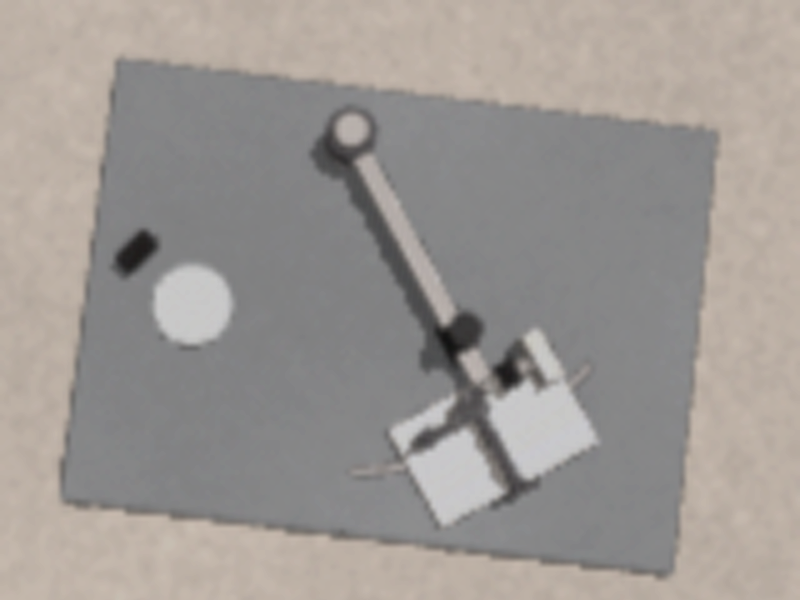

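>>> {"name": "play_rows", "arguments": {"rows": "50 0 1 0 66;100 0 1 0 66;100 0 1 0 66;100 0 1 0 66;100 0 1 0 66"}}

```text
time_s: 21.65
tool_pos: [546.4, 354.8, 237.7]
tcp_rot: [0.657, -0.266, 0.653, 0.267]
wrist_force: [0.6, 0.5, 0.5]
finger_gap: 0.775
```

```bash
python3 - <<'E'
from h import *
g=grab('scene'); s=readout.sense(); p=s['tool_pos']; print(p,s['finger_gap']*85.4)
R=np.array(g['R']);t=np.array(g['t'])
u,v=np.meshgrid(np.arange(640),np.arange(400)); fl=K(g)
d=np.stack([(u-g['cx'])/fl,(v-g['cy'])/fl],-1); r=np.linalg.norm(d,axis=-1); q=r.copy()
for _ in range(30): q=r/(1+g['k1']*q*q)
d*=(q/np.maximum(r,1e-9))[...,None]; z=g['depth']
X=(np.dstack([d*z[...,None],z])-t)@R
yd=np.array([-.697,.717]); zd=np.array([.717,.697]); rel=X[...,:2]-p[:2]; a=rel@yd; b=rel@zd
m=(z>0)&(abs(a)<62)&(abs(b)<20)&(X[...,2]>25)&(X[...,2]<110)
for sgn in(-1,1):
    k=m&(a*sgn>0); zz=np.sort(X[...,2][k]); print(sgn,len(zz),'lowest tip z',zz[:12].round(1),'below TCP',(p[2]-zz[3]).round(1),'a range',np.percentile(a[k],[2,98]).round(1),'b',np.percentile(b[k],[2,98]).round(1))
a0=cv2.resize(g['pixels'][180:320,400:520],None,fx=5,fy=4,interpolation=cv2.INTER_CUBIC)
v0,u0=np.where(m); print(u0.min(),u0.max(),v0.min(),v0.max())
cv2.imwrite('pics/overdish.png',cv2.convertScaleAbs(g['pixels'][v0.min()-60:v0.max()+80,u0.min()-60:u0.max()+60],alpha=1.6).repeat(3,0).repeat(3,1))
E
```

```text
[546.24526017 354.75371761 237.28491614] 65.63231960179114
-1 95 lowest tip z [74.1 75.2 75.2 75.3 77.3 77.3 78.5 78.9 79.5 79.6 79.8 80.2] below TCP 162.0 a range [-48.5 -34. ] b [-6.  11.2]
1 130 lowest tip z [72.1 72.1 72.5 72.6 74.6 74.8 75.4 76.3 76.4 76.4 76.7 76.9] below TCP 164.7 a range [30.9 45.9] b [-11.3  11.3]
441 483 225 249
```

View pics/overdish.png

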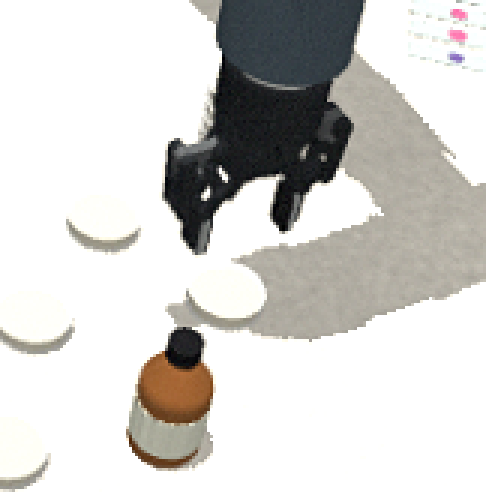

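```bash
python3 - <<'E'
from h import *
toolmove(546,353.6,170,134.2)
E
```

```text
tool axes [[0.003, -0.697, 0.717], [0.003, 0.717, 0.697], [-1.0, -0.0, 0.004]] yaw 134.21
shift [67.3 -0.6 -1.3]
turn(tool x, x down)  0.0 j6 -1.6147771508807287
```

>>> {"name": "play_rows", "arguments": {"rows": "20 -0.3 -0.3 0 71;40 -0.3 -0.3 0 71;52 -0.3 -0.3 0 71;60 -0.3 -0.3 0 71;60 -0.3 -0.3 0 71;60 -0.3 -0.3 0 71"}}

```text
time_s: 22.45
tool_pos: [545.9, 354.0, 175.5]
tcp_rot: [0.656, -0.266, 0.655, 0.266]
wrist_force: [-0.4, -0.2, 0.3]
finger_gap: 0.829
```

```bash
python3 - <<'E'
from h import *
tang(); print(readout.sense()['wrist_force']); toolmove(546,353.6,170,134.2)
E
```

```text
t 22.45 r 420.79 angdeg 102.79 q~ -0.7701 Frad -0.15 Ftan 0.47 Fz 0.28 gap 0.829 tau_z [-0.02 -0.02 -0.01]
[-0.43003811 -0.24891625  0.27936797]
tool axes [[0.001, -0.697, 0.717], [0.001, 0.717, 0.697], [-1.0, -0.0, 0.001]] yaw 134.21
shift [ 5.5 -0.4 -0.3]
turn(tool x, x down)  0.0 j6 -1.6143004240776058
```

Down 5.5 mm, then close gradually.

>>> {"name": "play_rows", "arguments": {"rows": "3 0 0 0 71;5.5 0 0 0 71;5.5 0 0 0 68;5.5 0 0 0 65;5.5 0 0 0 63;5.5 0 0 0 61;5.5 0 0 0 59;5.5 0 0 0 56;5.5 0 0 0 54;5.5 0 0 0 54;5.5 0 0 0 54"}}

```text
time_s: 23.82
tool_pos: [545.8, 353.9, 169.9]
tcp_rot: [0.655, -0.266, 0.655, 0.266]
wrist_force: [-2.4, -0.3, 4.8]
finger_gap: 0.675
```

```bash
python3 - <<'E'
from h import *
s=readout.sense(); print(s['wrist_force'],s['finger_gap']*85.4,s['tool_pos'],s['wrist_torque'])
E
```

```text
[-2.39828615 -0.27911759  4.80279615] 57.664664709516146 [545.78527954 353.93627679 169.94693428] [-0.07636892  0.67244799  0.02452302]
```

>>> {"name": "play_rows", "arguments": {"rows": "-3 0 0 0 54;-10 0 0 0 54;-25 0 0 0 54;-45 0 0 0 54;-70 0 0 0 54;-90 0 0 0 54;-90 0 0 0 54;-90 0 0 0 54"}}

```text
time_s: 24.82
tool_pos: [545.4, 353.6, 258.6]
tcp_rot: [0.655, -0.266, 0.656, 0.266]
wrist_force: [-0.2, -0.7, -0.8]
finger_gap: 0.68
```

```bash
python3 - <<'E'
from h import *
s=readout.sense(); print(s['wrist_force'],s['finger_gap']*85.4,s['tool_pos'])
g=grab('scene')
cv2.imwrite('pics/held.png',cv2.convertScaleAbs(g['pixels'][180:320,400:540],alpha=1.3).repeat(4,0).repeat(4,1))
R=np.array(g['R']);t=np.array(g['t'])
toolmove(552,32.8,260,134.3)
E
```

```text
[-0.22234071 -0.6862079  -0.80017107] 58.06453810018658 [545.37956042 353.63136666 258.57409668]
tool axes [[-0.002, -0.697, 0.717], [-0.001, 0.717, 0.697], [-1.0, 0.0, -0.002]] yaw 134.19
shift [  -1.6 -234.7 -218.8]
turn(tool x, x down)  -0.1 j6 -1.6143510573499296
```

View pics/held.png

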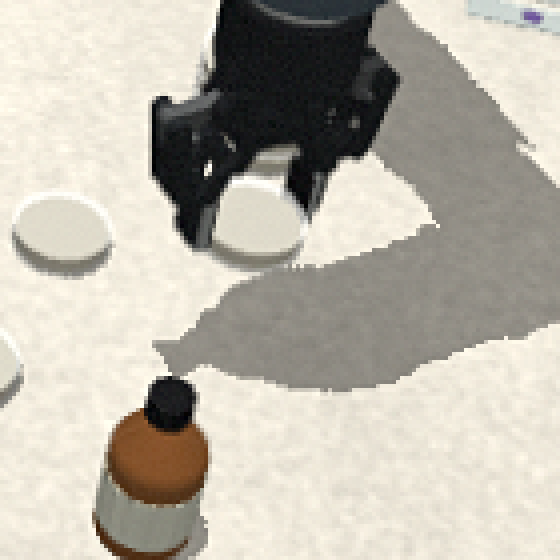

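>>> {"name": "play_rows", "arguments": {"rows": "0 -12 -11 0 54;0 -36 -34 0 54;0 -64 -60 0 54;0 -92 -86 0 54;0 -120 -112 0 54;0 -148 -138 0 54;0 -176 -164 0 54;0 -202 -188 0 54;0 -222 -207 0 54;0 -232 -216 0 54;0 -234.5 -219 0 54;0 -234.5 -219 0 54;0 -234.5 -219 0 54;0 -234.5 -219 0 54"}}

```text
time_s: 26.62
tool_pos: [552.2, 33.6, 259.2]
tcp_rot: [0.655, -0.266, 0.655, 0.266]
wrist_force: [1.1, -0.3, -0.2]
finger_gap: 0.678
```

```bash
cat >> h.py <<'E'
def cloud(g):
    R=np.array(g['R']);t=np.array(g['t']); u,v=np.meshgrid(np.arange(640),np.arange(400)); fl=K(g)
    d=np.stack([(u-g['cx'])/fl,(v-g['cy'])/fl],-1); r=np.linalg.norm(d,axis=-1); q=r.copy()
    for _ in range(30): q=r/(1+g['k1']*q*q)
    d*=(q/np.maximum(r,1e-9))[...,None]; z=g['depth']
    X=(np.dstack([d*z[...,None],z])-t)@R; X[z<=0]=np.nan; return X
def dishtop(g,c,zlo,zhi):
    X=cloud(g); m=(np.hypot(X[...,0]-c[0],X[...,1]-c[1])<40)&(X[...,2]>zlo)&(X[...,2]<zhi)&(g['pixels'].min(2)>90)
    P=X[m]; zt=np.percentile(P[:,2],75); T=P[abs(P[:,2]-zt)<3]
    A=np.c_[T[:,:2]-T[:,:2].mean(0),np.ones(len(T))]; co=np.linalg.lstsq(A,T[:,2],rcond=None)[0]
    print('n',len(P),len(T),'ztop',co[2].round(1),'tilt',co[:2].round(3))
    h=cv2.convexHull(T[:,:2].astype(np.float32)); (x,y),r=cv2.minEnclosingCircle(h); e=cv2.fitEllipse(h); print('circle',round(x,1),round(y,1),round(r,1),'ellipse',np.round(e[0],1),np.round(e[1],1))
E
python3 - <<'E'
from h import *
s=readout.sense(); print(s['tool_pos'],s['finger_gap']*85.4)
g=grab('scene'); dishtop(g,s['tool_pos'],70,135)
toolmove(552,32.8,192,134.3)
E
```

```text
[552.17140222  33.62161446 259.15753147] 57.93327500129779
n 366 293 ztop 104.5 tilt [ 0.015 -0.001]
circle 554.4 36.5 32.1 ellipse [554.6  37.2] [56.3 63.6]
tool axes [[0.0, -0.698, 0.716], [0.0, 0.716, 0.698], [-1.0, 0.0, 0.0]] yaw 134.25
shift [67.2 -0.4 -0.7]
turn(tool x, x down)  -0.1 j6 -1.1420682462303784
```

```bash
python3 - <<'E'
from h import *
g=grab('scene'); f=grab('top')
for c in [(505.2,241.8),(629.9,225.5)]:
    for h in (g,f): dishtop(h,c,8,25)
dishtop(f,(553,35),70,135)
E
```

```text
n 358 326 ztop 15.2 tilt [-0.003 -0.003]
circle 510.7 244.5 31.0 ellipse [510.7 244.7] [59.6 61. ]Traceback (most recent call last):
  File "<stdin>", line 4, in <module>
  File "h.py", line 52, in dishtop
    P=X[m]; zt=np.percentile(P[:,2],75); T=P[abs(P[:,2]-zt)<3]
               ~~~~~~~~~~~~~^^^^^^^^^^^
    return _quantile_unchecked(
        a, q, axis, out, overwrite_input, method, keepdims, weights)
    return _ureduce(a,
                    func=_quantile_ureduce_func,
    ...<5 lines>...
                    overwrite_input=overwrite_input,
                    method=method)
    r = func(a, **kwargs)
    result = _quantile(arr,
                       quantiles=q,
    ...<2 lines>...
                       out=out,
                       weights=wgt)
    slices_having_nans = np.isnan(arr[-1, ...])
                                  ~~~^^^^^^^^^
IndexError: index -1 is out of bounds for axis 0 with size 0
```

```bash
python3 - <<'E'
from h import *
g=grab('scene')
print('seat in scene', onz(g,329.6,219.4,20).round(1))
i=cv2.imread('pics/scene0.png')[190:245,300:370].min(2)
m=(i>120).astype(np.uint8); n,l,st,c=cv2.connectedComponentsWithStats(m)
for k in range(1,n):
    if st[k,4]>30: print(st[k],c[k]+[300,190],onz(g,c[k][0]+300,c[k][1]+190,20).round(1))
i=cv2.imread('pics/top0.png')[190:250,160:250]
print('d3,d4 top'); gray=cv2.GaussianBlur(cv2.resize(i,None,fx=4,fy=4,interpolation=cv2.INTER_CUBIC),(5,5),0)[...,1]
C=cv2.HoughCircles(gray,cv2.HOUGH_GRADIENT,1,80,param1=60,param2=12,minRadius=36,maxRadius=50)
f=grab('top')
for x,y,r in C[0]: u,v=160+x/4-.4,190+y/4-.4; print(u,v,r/4,onz(f,u,v,15).round(1))
E
```

```text
seat in scene [553.2  34.7  20. ]
[ 37   0  33  14 245] [358.20408163 194.32653061] [433.2  60.   20. ]
[ 0 14 23 11 75] [310.94666667 208.92      ] [538.9 -25.3  20. ]
[ 40  23  30  32 492] [359.5        233.55894309] [566.6 121.5  20. ]
[ 20  24  19  12 161] [329.50931677 219.34161491] [553.1  34.4  20. ]
d3,d4 top
180.725 214.975 11.575 [546.1 354.4  15. ]
```

>>> {"name": "play_rows", "arguments": {"rows": "10 -0.6 -1.7 0 54;25 -0.6 -1.7 0 54;40 -0.6 -1.7 0 54;52 -0.6 -1.7 0 54;60 -0.6 -1.7 0 54;64 -0.6 -1.7 0 54;66.5 -0.6 -1.7 0 54;66.5 -0.6 -1.7 0 54;66.5 -0.6 -1.7 0 54;66.5 -0.6 -1.7 0 54"}}

```text
time_s: 28.12
tool_pos: [551.4, 31.4, 193.0]
tcp_rot: [0.655, -0.266, 0.655, 0.266]
wrist_force: [-0.7, 0.2, 0.2]
finger_gap: 0.678
```

```bash
python3 - <<'E'
from h import *
s=readout.sense(); print(s['tool_pos'],s['wrist_force'])
g=grab('scene'); dishtop(g,s['tool_pos'],30,50)
E
```

```text
[551.44352851  31.4396119  192.99057035] [-0.6701807   0.21221781  0.17090593]
n 313 275 ztop 38.5 tilt [ 0.001 -0.001]
circle 553.6 33.9 32.0 ellipse [553.9  34.1] [57.2 63.6]
```

>>> {"name": "play_rows", "arguments": {"rows": "1 0 0 0 54;2 0 0 0 54;2.3 0 0 0 54;2.3 0 0 0 54;2.3 0 0 0 54"}}

```text
time_s: 28.8
tool_pos: [551.4, 31.4, 190.4]
tcp_rot: [0.655, -0.266, 0.655, 0.266]
wrist_force: [0.3, -0.2, 0.1]
finger_gap: 0.681
```

>>> {"name": "play_rows", "arguments": {"rows": "0.3 0 0 0 54;0.6 0 0 0 54;0.6 0 0 0 54;0.6 0 0 0 54"}}

```text
time_s: 29.3
tool_pos: [551.4, 31.4, 190.0]
tcp_rot: [0.655, -0.266, 0.655, 0.266]
wrist_force: [-0.8, -0.8, 1.8]
finger_gap: 0.672
```

>>> {"name": "play_rows", "arguments": {"rows": "0.3 0 0 0 54;0.3 0 0 0 57;0.3 0 0 0 59;0.3 0 0 0 60.5;0.3 0 0 0 62;0.3 0 0 0 64;0.3 0 0 0 66;0.3 0 0 0 68;0.3 0 0 0 68;0.3 0 0 0 68"}}

```text
time_s: 30.55
tool_pos: [551.3, 31.4, 189.5]
tcp_rot: [0.655, -0.266, 0.655, 0.266]
wrist_force: [-0.1, 0.1, 0.6]
finger_gap: 0.795
```

```bash
python3 - <<'E'
from h import *
s=readout.sense(); print(s['tool_pos'],s['wrist_force'],s['finger_gap']*85.4)
g=grab('scene'); dishtop(g,s['tool_pos'],28,48)
E
```

```text
[551.34476759  31.40403431 189.47798899] [-0.11456651  0.13152708  0.6290503 ] 67.9125598607333
n 325 281 ztop 35.8 tilt [0.005 0.004]
circle 553.5 33.7 31.3 ellipse [553.8  33.9] [58.9 61.9]
```

Dish rests at top z ≈ 35. Lift straight, then move away for the top view.

>>> {"name": "play_rows", "arguments": {"rows": "-5 0 0 0 68;-15 0 0 0 68;-40 0 0 0 68;-80 0 0 0 68;-120 0 0 0 68;-120 0 0 0 68;-120 60 60 0 68;-120 120 120 0 68;-120 160 140 0 68;-120 160 140 0 68;-120 160 140 0 68;-120 160 140 0 68"}}

```text
time_s: 32.1
tool_pos: [540.1, 243.3, 309.2]
tcp_rot: [0.655, -0.266, 0.655, 0.266]
wrist_force: [-0.6, -0.5, 0.4]
finger_gap: 0.801
```

```bash
python3 - <<'E'
from h import *
s=readout.sense(); print(s['tool_pos'],s['wrist_force'],s['time_s'])
g=grab('scene'); dishtop(g,(553,34),28,48)
f=grab('top')
a=cv2.resize(f['pixels'][150:275,260:420],None,fx=5,fy=5,interpolation=cv2.INTER_CUBIC)[:600]
p=(proj(f,[552,32.8,35])-[260,150])*5+2; cv2.circle(a,tuple(int(x) for x in p),3,(0,0,255),-1)
q=cv2.GaussianBlur(a,(5,5),0)[...,1]
C=cv2.HoughCircles(q,cv2.HOUGH_GRADIENT,1,200,param1=60,param2=12,minRadius=45,maxRadius=65)
if C is not None:
  for x,y,r in C[0]: print('dish top cam',onz(f,260+x/5-.4,150+y/5-.4,35).round(1),r,x,y)
cv2.imwrite('pics/end.png',cv2.convertScaleAbs(a,alpha=1.5))
E
```

```text
[540.08730726 243.2538394  309.24144782] [-0.58648373 -0.47725544  0.40766478] 32.1
n 328 294 ztop 35.7 tilt [0.009 0.004]
circle 554.4 34.9 32.2 ellipse [554.5  34.5] [58.8 63. ]
dish top cam [551.5  34.3  35. ] 50.7 188.5 301.5
dish top cam [ 457.8 -105.8   35. ] 47.4 450.5 468.5
```

View pics/end.png

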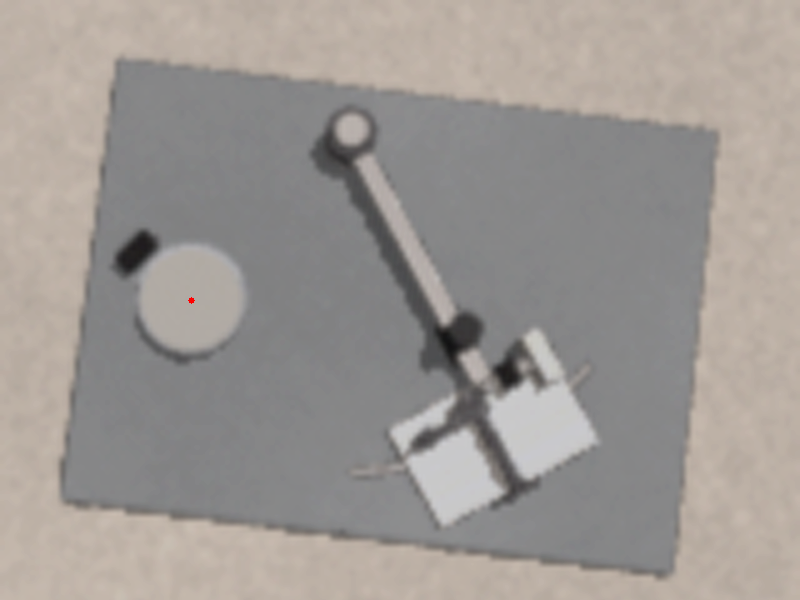

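```bash
python3 -c "
from h import *
print(workorder.hand_in())"
```

```text
the job is handed in; nothing more can be done
None
```

The tapper is cocked and the dish is on its seat. The job was handed in at about 32 s of the 72 s allowed; no verdict was reported.

**Cocking:** I drew the arm back by the knob until it met the buffer, with about 3 N extra at the knob. I then eased it forward until the load on the knob fell from about 5 N to 0 N, opened the fingers and lifted away. The hook took over about 2 mm of pin travel later than I expected from the 4 mm figure. The force and moment trend, and the arm staying put after release, show that it caught.

**Placing the dish:** I took the leftmost of the four small dishes and set it level on the seat, with the fingers on its +x and -x sides.

**Last checks:**
- **Arm:** the final top view shows it still drawn back on the catch.
- **Dish position:** its centre is about 1.6 mm from the seat centre by the top camera. The scene camera gives about 1.4 mm; the two cameras disagree by 1–3 mm in absolute position. Both are within the 7 mm limit.
- **Dish level:** tilt is about 0.01 rad. The top measured 35.7 mm, against 35 mm expected.
- **Robot:** it is clear of everything, at about zero wrist force.
- **Bystanders:** I did not measure their positions again. The arm did not go near them at low height.

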